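# Seat the amber filter in the photometer bracket

## Robot

A 6-joint arm with a two-finger parallel gripper is mounted at the origin on a cart in front of the work surface, level with it; the furniture and walls round the work are solid. World frame = base frame: x ahead of the robot, y to its left, z up, the work surface at z = 0. Lengths are in m, angles in degrees, forces in N, time in s.
With the tool pointing down it reaches from about 0.4 to 0.825 m from the base axis. Payload 7 kg.
Tool frame: the origin (TCP) lies midway between the tips of the shut fingers; the grasp point (between the pads) lies 19 mm behind it; z points along the fingers, y is the direction in which the jaws open and shut (so a half turn about z gives the same grasp; the last joint's range is limited). The gripper opens to 88 mm and grips with 3 to 60 N. Pads are 19 mm wide; open, the fingers measure 130 mm over their backs; the gripper's body (78 mm by 193 mm) begins 47 mm behind the grasp point.
Start: joints at [-60.671, 20.546, 0.682, 0, -70.136, -16.507], TCP at [0.15, -0.658, 0.227] pointing down, gripper open.
Joint ranges: [-176.03, 176.03], [-82.01, 121.73], [-58.28, 71.71], [-173.87, 95.51], [-174.79, -0.11], [-173.66, 173.66]. Speed limits (degrees/s): [136.94, 136.94, 172.46, 180, 180, 180].

## Interface

Orientations are given as a 3x3 rotation matrix whose columns are the frame's x, y, z axes.
In Python, from rig import robot gives the robot as it stands. Calls block until the motion is done:
- robot.goto(position, orientation): joint-space move of the TCP to a pose.
- robot.servo_line(position, ori=None, speed=0.15): straight line of the TCP; ori=None keeps the orientation; speed is the mean speed in m/s.
- robot.movej(angles): joint-space move.
- robot.move_gripper(opening): opening from 0.0 (shut) to 1.0 (fully open); the grip force is fixed at half the most; returns when the fingers have stopped.
- robot.dwell(seconds).
- robot.ik(position, orientation): joint angles nearest the present ones, or None.
- robot.grab_frame(name): name is "scene" or "top" or "wrist"; returns (picture, depth): 400x640x3 uint8, red, green, blue; 400x640 float32, m along the optical axis (not along the pixel's ray), 0 where there is no reading.
- robot.camera_info(name): a dict with "vfov" (degrees; the focal length in pixels is half the picture's height over the tangent of half this angle, whatever the lens; pixels are square), "cx", "cy" (the principal point, pixels), "view" (4x4, takes a point from world to camera coordinates); the wrist camera has in their place "T_tool_cam" (4x4, takes a point from camera to tool coordinates, whose origin is the TCP and whose axes are the flange's). Camera axes: x right, y down, z forward; pixel columns grow to the right and rows downward; lengths in m; the calibration is good to about 2 mm. A picture is of the moment at which its call begins: read the wrist's pose just before it. camera_info takes no time and is no camera call.
A pose or a line that the arm cannot do raises robot.Unreachable and nothing moves.
- robot.job_done(): hands the job in, once; it reports no verdict.
Readings, each from a call of its own:
- robot.read_t(): time.
- robot.read_qpos(): joint angles.
- robot.read_qvel(): joint speeds.
- robot.read_effort(): joint torques, N m.
- robot.read_position(): TCP position.
- robot.read_tcp_rot(): TCP orientation.
- robot.read_force(): force on the tool from outside, world axes, zero at the start.
- robot.read_ft_torque(): the same for the moment, N m.
- robot.read_grip_width(): opening from 0.0 (shut) to 1.0 (fully open).
Only numpy, scipy, OpenCV 4.12 (cv2) and the standard library are available. Lean on these libraries where they do the work, as an engineer would, in place of code of your own. Each camera call takes 0.05 s, during which the arm holds its last target.

## Task

Take the amber filter by its grip tab out of the stand and slide its two ears down into the spring-clipped slots of the photometer bracket until it is fully home: both ears resting on the seats at the bottom of the slots, the filter level and let go. The seats' height is adjustable and cannot be seen, so push on past the drag of the clips and feel for the firm stop, but never press with more than 30 N. Leave the green filter and the other things on the bench where they are.

Things in the scene. Friction and masses are not known exactly. Their poses are not given: they have to be found in the camera images.
- amber_filter: Amber filter, upright in one groove of the stand: black frame 90 mm wide (own y), 75 tall (z), 6 thick (x), amber window. Origin: middle of the lower edge. A steel ear sticks out 14 mm from each side edge (ends at y = +-59 mm), 6 mm thick, from z = 20 to 48 mm. A grip tab rises from the top edge, up to z = 118 mm. Same front to back. 0.11 to 0.23 kg.
- amber_filter_tab (a point): Middle of the amber filter's grip tab, 99 mm above its lower edge; the tab is 32 mm wide (filter's y) and 10 mm thick (x): pinch it across its thickness from above. At its foot a finger-stop flange, 22 mm thick in x, has its top 76 mm above the lower edge: keep the fingertips above it.
- green_filter: Spare filter of the same shape and sizes with a green window, in the other groove of the stand. To be left where it is.
- stand: Grey storage stand fixed on the worktop, 134 (x) x 94 mm, base 6 mm thick; the filters stand on the base. Two grooves along its own y, at x = +40 and -40 mm, 7.4 mm wide, between walls that reach 22 mm above the worktop. Origin: centre of the underside.
- bracket: Photometer bracket fixed on the worktop. Origin: on the worktop midway between its two aluminium posts, which stand at own y = +-58 mm (inner faces at +-48), 101 mm tall with flared lips. x: across the slots, towards the lamp; z up. Base plate 10 mm thick, x -40 to +100, y +-80 mm; a 40 mm lamp tube, top at 75 mm, lies from x = 58 mm on.
- bracket_mouth (a point): Midway between the bracket's two upright slots, 100 mm above the worktop, at the top of the lips. Each post has one slot for one ear, open at the top and towards the other post, 9 mm wide in the bracket's x (centred on x = 0), end walls at y = +-61 mm. The lips lead in an ear up to about 3 mm off.
- bracket_clips (a point): Midway between the slots, 60 mm above the worktop, the height of the spring clips: in each slot two bowed steel leaves press on the ear's faces from both sides. From about 10 mm above this point on the filter drags with about 4 to 12 N in all and does not drop by its own weight.
- bracket_foot (a point): Midway between the posts, 10 mm above the worktop. The ears end on two black seats deep in the slots, both at one height, set by a screw anywhere from 34 to 54 mm above the worktop and not measured: feel for the firm stop. A filter that is home has its lower edge 14 to 34 mm above the worktop. Never press with more than 30 N.
- dropper_bottle: Amber dropper bottle, 34 mm across, 107 mm tall, loose; bystander. Origin: under its centre.
- petri: Clear petri dish, 63 mm across, 15 mm high, loose; bystander. Origin: under its centre.
- brass_weight: Brass-coloured balance weight with a knob, 22 mm across, 34 mm tall, loose; bystander. Origin: under its centre.
Not all that is in view belongs to the job. Leave any yellow look-alike of the amber_filter alone.

How it is judged (in metres and radians):
On the way, in this order (a step that is already met when the one before it is completed fails the run):
1. the amber filter is lifted clear of the stand (height (world z) of amber_filter above 0.045 m), for 0.2 s.
2. both ears of the amber filter are in the slots, upright (horizontal distance between amber_filter and bracket below 0.004 m and angle between the y axis of amber_filter and the y axis of bracket, either way round below 0.06 rad and z of amber_filter in the frame of bracket below 0.045 m and angle between amber_filter's own z axis and vertical below 0.08 rad), for 0.1 s.
At the end, for the whole second after the job is handed in: The amber filter stands in the bracket's slots (within 4 mm and 0.06 rad of the bracket's middle), upright within 0.035 rad, both ears down on the seats (no more than 1.5 mm above them), at rest and released (horizontal distance between amber_filter and bracket below 0.004 m and angle between the y axis of amber_filter and the y axis of bracket, either way round below 0.06 rad and distance between amber_filter and seat_ref below 0.1015 m and angle between amber_filter's own z axis and vertical below 0.035 rad and linear speed of amber_filter below 0.01 m/s and contact force between the fingers and amber_filter below 0.1 N); the robot touches nothing.
It fails at once if amber filter pressed on the seats with more than 30 N, or on the bracket with more than 50 N (the clips' own grip of about 18 N included) (contact force between amber_filter and bracket above 50 N or contact force between amber_filter and seat above 30 N).
It fails at once if green filter moved more than 15 mm (distance of green_filter from where it was at the start of the episode above 0.015 m).
It fails at once if dropper bottle moved more than 15 mm (distance of dropper_bottle from where it was at the start of the episode above 0.015 m).
It fails at once if petri dish moved more than 15 mm (distance of petri from where it was at the start of the episode above 0.015 m).
It fails at once if brass weight moved more than 15 mm (distance of brass_weight from where it was at the start of the episode above 0.015 m).
It also fails if it takes over 51 s, if anything falls off the work surface, if the arm or the gripper's body presses on something with over 40 N, if the wrist force passes 120 N, or if a joint passes its speed limit or range.

## Working session

There is one attempt and no reset: what is moved stays moved. The work goes in short steps, each a Python script; the robot and the scene stay as the last script left them, time stands still between calls to the robot, and variables do not carry over. Pictures are saved under pics/ and viewed, and the job is handed in when it is done.

```bash
mkdir -p pics; ls; cat > h.py <<'E'
import numpy as np, cv2
from rig import robot
def K(ci):
    f=200/np.tan(np.radians(ci['vfov'])/2); return f,ci['cx'],ci['cy']
def save(n,im): cv2.imwrite('pics/'+n+'.png',cv2.cvtColor(im,cv2.COLOR_RGB2BGR))
def cam2world(name):
    ci=robot.camera_info(name)
    if 'view' in ci: return np.linalg.inv(np.array(ci['view']))
    T=np.eye(4);T[:3,:3]=robot.read_tcp_rot();T[:3,3]=robot.read_position()
    return T@np.array(ci['T_tool_cam'])
def cloud(name,dep,T):
    f,cx,cy=K(robot.camera_info(name)); v,u=np.mgrid[0:400,0:640]
    P=np.stack([(u-cx)/f*dep,(v-cy)/f*dep,dep],-1)
    return P@T[:3,:3].T+T[:3,3]
def ray(name,T,uv,z):
    f,cx,cy=K(robot.camera_info(name)); d=T[:3,:3]@np.array([(uv[0]-cx)/f,(uv[1]-cy)/f,1]); o=T[:3,3]
    return o+d*(z-o[2])/d[2]
E
python3 - <<'E'
from h import *
print(robot.read_t(),robot.read_tcp_rot())
for n in ['scene','top','wrist']:
    T=cam2world(n); im,d=robot.grab_frame(n); save(n+'0',im); np.savez(n+'0.npz',im=im,d=d,T=T)
    print(n,T.round(3).tolist(),robot.camera_info(n)['vfov'],robot.camera_info(n)['cx'],robot.camera_info(n)['cy'],(d>0).mean())
E
```

```text
pics
0.0 [[-9.75089122e-01 -2.21812865e-01 -5.07695732e-04]
 [-2.21813398e-01  9.75087864e-01  1.57315456e-03]
 [ 1.46102028e-04  1.64657961e-03 -9.99998634e-01]]
scene [[0.596, -0.353, 0.721, -0.362], [-0.802, -0.235, 0.548, -0.69], [-0.024, -0.906, -0.423, 0.621], [0.0, 0.0, 0.0, 1.0]] 48.654463766312546 319.3071350334524 196.91875462259944 0.99594921875
top [[-0.002, -0.994, 0.105, 0.39], [-1.0, 0.002, 0.007, 0.018], [-0.007, -0.105, -0.994, 1.545], [0.0, 0.0, 0.0, 1.0]] 45.596092010114965 326.5024261458448 201.1120171855339 0.99617578125
wrist [[-0.222, 0.942, 0.251, 0.082], [0.975, 0.214, 0.059, -0.673], [0.002, 0.257, -0.966, 0.384], [0.0, 0.0, 0.0, 1.0]] 64.51733334770317 320.1422174626822 202.90131376294042 0.99552734375
```

View pics/scene0.png

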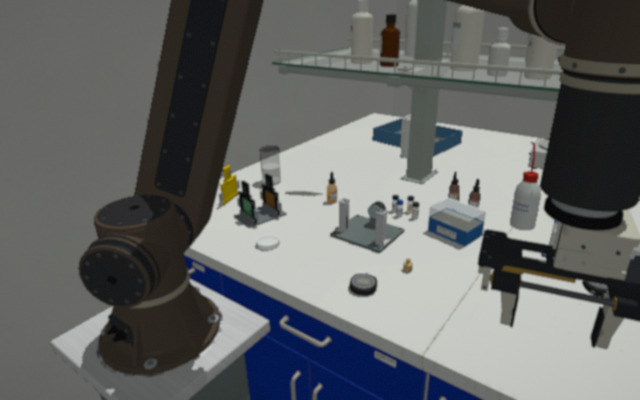

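View pics/top0.png

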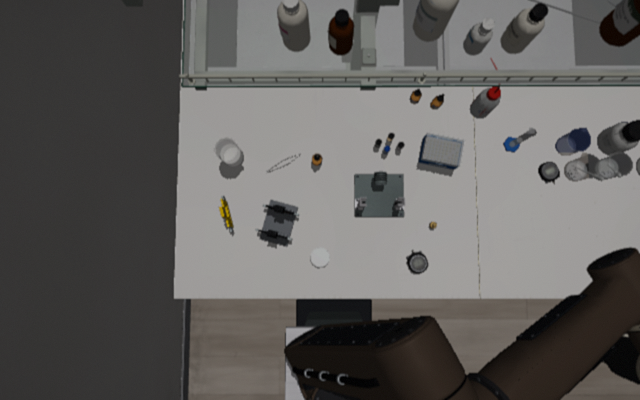

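View pics/wrist0.png

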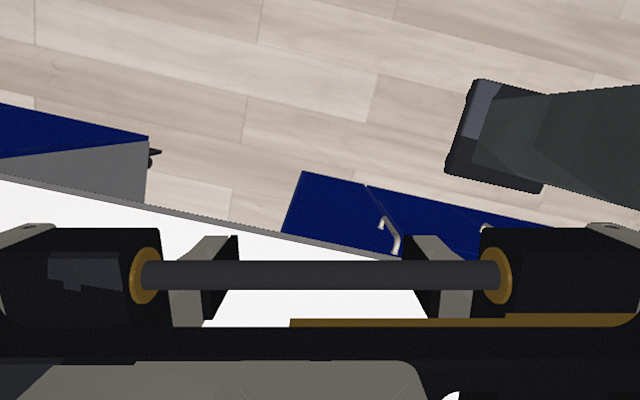

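```bash
python3 - <<'E'
from h import *
s=np.load('scene0.npz');t=np.load('top0.npz')
a=cv2.resize(s['im'][150:260,210:430],(800,400),interpolation=cv2.INTER_CUBIC); save('sc',a)
a=cv2.resize(t['im'][130:280,200:460],(800,461),interpolation=cv2.INTER_CUBIC); save('tc',a)
P=cloud('top',t['d'],t['T'])
for uv in [(227,215),(282,211),(273,237),(362,205),(396,205),(379,178),(320,258),(316,160),(433,225),(250,82),(365,40),(330,82),(285,240),(300,290)]:
    print(uv,P[uv[1],uv[0]].round(3))
E
```

```text
(227, 215) [0.503 0.336 0.077]
(282, 211) [0.512 0.162 0.111]
(273, 237) [0.434 0.192 0.08 ]
(362, 205) [ 0.53  -0.081  0.102]
(396, 205) [ 0.533 -0.189  0.069]
(379, 178) [ 0.618 -0.137  0.071]
(320, 258) [0.369 0.049 0.01 ]
(316, 160) [0.674 0.06  0.08 ]
(433, 225) [ 0.472 -0.309  0.039]
(250, 82) [0.809 0.215 0.401]
(365, 40) [ 0.916 -0.072  0.403]
(330, 82) [0.808 0.016 0.401]
(285, 240) [0.426 0.161 0.018]
(300, 290) [0.268 0.113 0.006]
```

View pics/sc.png

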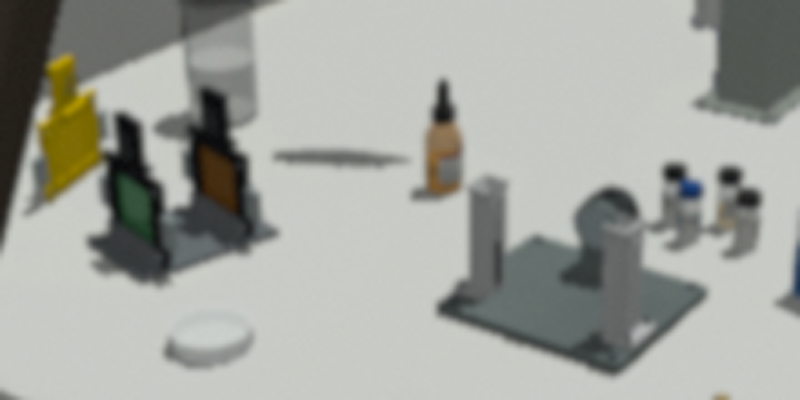

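View pics/tc.png

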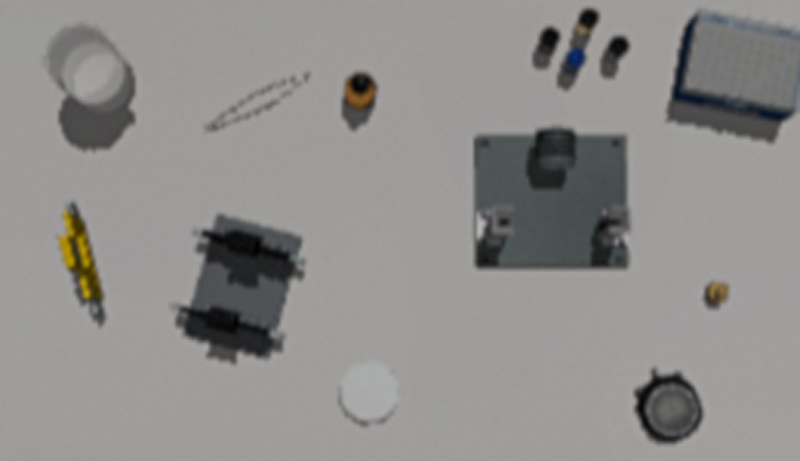

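Candidates (scene image): yellow filter (229,186), which is the look-alike with the whole frame yellow; green window (246,206); black frame with amber window (270,197), top view (282,211), which is the farther one in the stand. The crop confirms the last is the amber filter. The bracket is at top (379,195). Next I'll move in for wrist close-ups.

```bash
cat >> h.py <<'E'
def R(yaw): # tool y axis at world yaw (rad), z down
    y=np.array([np.cos(yaw),np.sin(yaw),0]);z=np.array([0,0,-1.]);x=np.cross(y,z);return np.stack([x,y,z],1)
E
python3 - <<'E'
from h import *
for yaw in [0,180,-18,162]:
    for p in [(0.53,-0.19,0.26),(0.53,-0.135,0.2),(0.51,0.10,0.26),(0.51,0.17,0.13)]:
        q=robot.ik(p,R(np.radians(yaw))); print(yaw,p,None if q is None else np.round(q,0))
t0=robot.read_t()
r=R(0.); robot.goto((0.53,-0.21,0.27),r)
print(robot.read_t()-t0)
T=cam2world('wrist'); im,d=robot.grab_frame('wrist'); save('w1',im); np.savez('w1.npz',im=im,d=d,T=T)
print(robot.read_t(),robot.read_position(),robot.read_force())
E
```

```text
0 (0.53, -0.19, 0.26) None
0 (0.53, -0.135, 0.2) None
0 (0.51, 0.1, 0.26) [ 33.   5. -16.   0. -70. 147.]
0 (0.51, 0.17, 0.13) [ 39.  13. -24.   0. -53. 141.]
180 (0.53, -0.19, 0.26) [  0.   9. -11.   0. -70.  -0.]
180 (0.53, -0.135, 0.2) [  6.  10. -18.   0. -63.  -6.]
180 (0.51, 0.1, 0.26) [ 33.   5. -16.   0. -70. -33.]
180 (0.51, 0.17, 0.13) [ 39.  13. -24.   0. -53. -39.]
-18 (0.53, -0.19, 0.26) [  0.   9. -11.   0. -70. 162.]
-18 (0.53, -0.135, 0.2) [  6.  10. -18.   0. -63. 156.]
-18 (0.51, 0.1, 0.26) [ 33.   5. -16.   0. -70. 129.]
-18 (0.51, 0.17, 0.13) [ 39.  13. -24.   0. -53. 123.]
162 (0.53, -0.19, 0.26) [  0.   9. -11.   0. -70. -18.]
162 (0.53, -0.135, 0.2) [  6.  10. -18.   0. -63. -24.]
162 (0.51, 0.1, 0.26) [ 33.   5. -16.   0. -70. -51.]
162 (0.51, 0.17, 0.13) [ 39.  13. -24.   0. -53. -57.]Traceback (most recent call last):
  File "<stdin>", line 6, in <module>
rig.Unreachable: the arm cannot take that pose within its joint ranges
```

```bash
python3 - <<'E'
from h import *
t0=robot.read_t()
robot.goto((0.53,-0.07,0.27),R(np.pi))
print(robot.read_t()-t0)
T=cam2world('wrist'); im,d=robot.grab_frame('wrist'); save('w1',im); np.savez('w1.npz',im=im,d=d,T=T)
robot.goto((0.49,0.235,0.27),R(np.radians(162)))
T=cam2world('wrist'); im,d=robot.grab_frame('wrist'); save('w2',im); np.savez('w2.npz',im=im,d=d,T=T)
print(robot.read_t(),robot.read_position(),robot.read_force())
E
```

```text
2.4917000000000002
3.9167 [0.49033319 0.23404829 0.27000437] [ 0.55616905  0.74296849 -0.43621249]
```

View pics/w1.png

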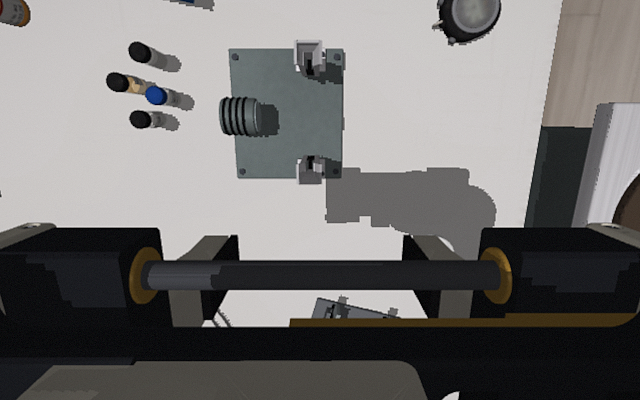

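View pics/w2.png

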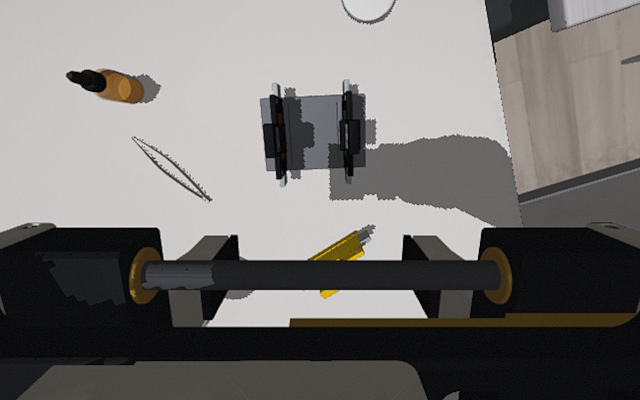

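w1: bracket posts at (309,55) and (310,170), lamp at (240,117). w2: amber filter tab at (270,139), ears (278,88) and (283,180); green filter at (349,135). Next I'll measure them.

```bash
python3 - <<'E'
from h import *
w=np.load('w2.npz');P=cloud('wrist',w['d'],w['T']);im=w['im']
save('w2c',cv2.resize(im[70:200,240:385],(669,600),interpolation=cv2.INTER_NEAREST))
sub=np.zeros((400,640),bool);sub[60:205,240:385]=1
z=P[...,2]
for nm,lo,hi,ul,uh in [('ambtab',.112,.14,240,315),('grtab',.112,.14,315,385),('amb_ear',.045,.06,240,315),('gr_ear',.045,.06,315,385),('ambflange',.07,.09,240,315)]:
    m=sub&(z>lo)&(z<hi); m[:,:ul]=0;m[:,uh:]=0
    Q=P[m]; 
    if len(Q)<5: print(nm,len(Q)); continue
    r=cv2.minAreaRect((Q[:,:2]*1000).astype(np.float32)); print(nm,len(Q),Q.mean(0).round(4),r,np.median(Q[:,2]).round(4),z[m].max())
# white-ish ears by colour
w=np.load('w1.npz');P=cloud('wrist',w['d'],w['T']);im=w['im'];z=P[...,2]
save('w1c',cv2.resize(im[30:190,215:360],(544,600),interpolation=cv2.INTER_NEAREST))
for nm,v0,v1 in [('R',30,100),('L',140,195)]:
    m=(z>.09)&(z<.115); m[:v0]=0;m[v1:]=0;m[:,:280]=0;m[:,340:]=0
    Q=P[m];r=cv2.minAreaRect((Q[:,:2]*1000).astype(np.float32));print(nm,len(Q),Q.mean(0).round(4),r,Q.min(0).round(4),Q.max(0).round(4))
m=(z>.006)&(z<.016);m[:30]=0;m[200:]=0;m[:,:215]=0;m[:,360:]=0
Q=P[m];r=cv2.minAreaRect((Q[:,:2]*1000).astype(np.float32));print('base',len(Q),Q.mean(0),r)
E
```

```text
ambtab 414 [0.5194 0.1733 0.1232] ((520.2081909179688, 173.4639434814453), (31.885257720947266, 10.156109809875488), 74.53335571289062) 0.124 0.1259398773822098
grtab 399 [0.4436 0.1945 0.1236] ((443.3560791015625, 194.5335693359375), (31.765642166137695, 10.546701431274414), 73.74384307861328) 0.1242 0.12598322015815677
amb_ear 208 [0.5173 0.1679 0.0528] ((520.1170654296875, 173.80972290039062), (117.37309265136719, 6.403913497924805), 74.74275970458984) 0.0537 0.059097468327887814
gr_ear 156 [0.4421 0.1875 0.0534] ((443.28619384765625, 194.7006378173828), (117.59931945800781, 6.007699012756348), 74.55386352539062) 0.054 0.058394562085128054
ambflange 560 [0.5166 0.1722 0.0809] ((517.9417114257812, 173.54412841796875), (88.8643569946289, 19.978904724121094), 81.48209381103516) 0.0814 0.08931890970175682
R 585 [ 0.5415 -0.202   0.098 ] ((541.3582763671875, -200.82583618164062), (21.852693557739258, 25.87021255493164), 89.96690368652344) [ 0.5284 -0.2117  0.09  ] [ 0.5543 -0.1899  0.1036]
L 422 [ 0.5413 -0.0824  0.0979] ((541.4777221679688, -83.65575408935547), (21.100404739379883, 25.982786178588867), 89.89859008789062) [ 0.5285 -0.0942  0.0901] [ 0.5545 -0.0731  0.103 ]
base 11903 [ 0.56947003 -0.14608905  0.01029176] ((570.9351806640625, -142.45675659179688), (158.82125854492188, 140.14720153808594), 89.93537139892578)
```

View pics/w2c.png

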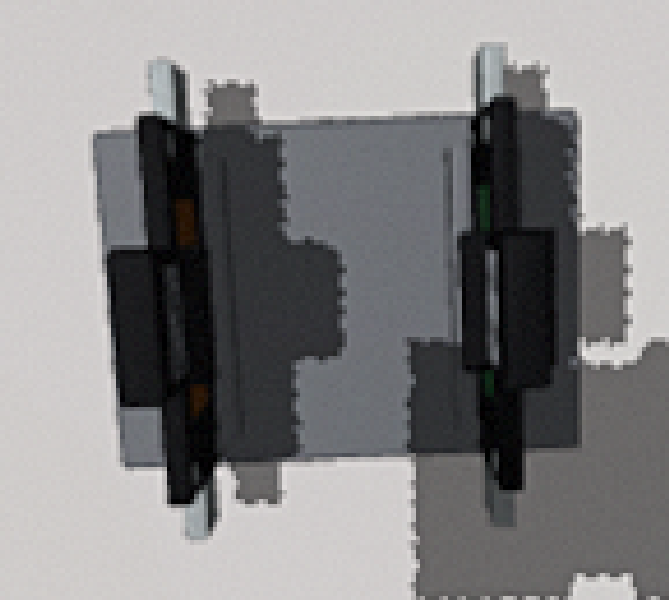

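View pics/w1c.png

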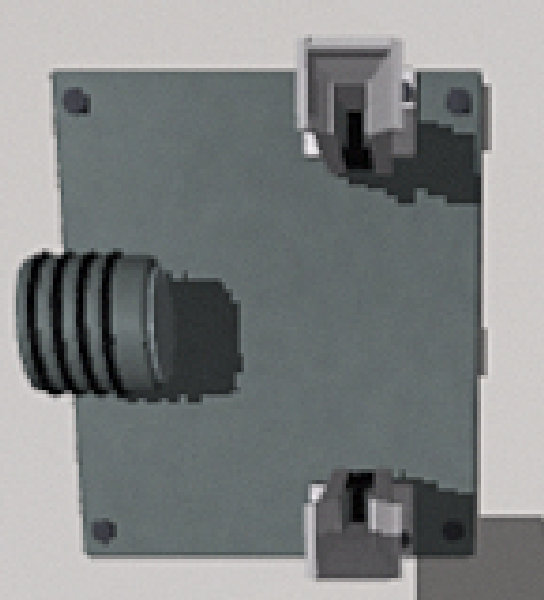

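```bash
python3 - <<'E'
from h import *
r=R(np.radians(164.6))
robot.move_gripper(0.45)
robot.goto((0.5202,0.1736,0.16),r)
robot.servo_line((0.5202,0.1736,0.088),speed=0.08)
print(robot.read_t(),robot.read_position(),robot.read_force())
im,d=robot.grab_frame('wrist');save('w3',im)
robot.move_gripper(0.0)
print(robot.read_t(),robot.read_position(),robot.read_force(),robot.read_grip_width()*88)
T=cam2world('wrist');im,d=robot.grab_frame('wrist');save('w4',im);np.savez('w4.npz',im=im,d=d,T=T)
E
```

```text
6.5083 [0.52058985 0.17385009 0.0885222 ] [-0.06708769 -0.6655416   0.34005777]
7.15 [0.52051672 0.17359133 0.08808795] [ 1.98544701 -1.32300429 -0.57304572] 10.206642962475328
```

View pics/w4.png

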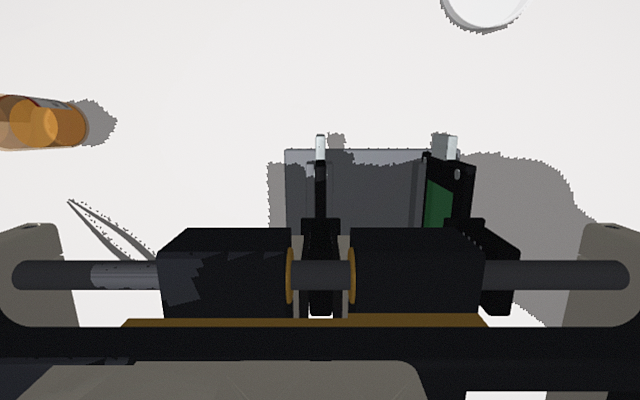

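The filter is pinched, with an opening of 10.2 mm; the front ear is at (320,140). Next I lift it, move over the bracket and compare the ear with the slot.

```bash
python3 - <<'E'
from h import *
robot.servo_line((0.5202,0.1736,0.205),speed=0.1)
robot.dwell(0.2); print(robot.read_force(),robot.read_grip_width()*88)
robot.goto((0.5413,-0.1424,0.205),R(np.pi))
robot.dwell(0.3)
print(robot.read_t(),robot.read_position(),robot.read_force(),robot.read_ft_torque(),robot.read_grip_width()*88); print(robot.read_tcp_rot().round(4))
for n in ['wrist','scene','top']:
    T=cam2world(n);im,d=robot.grab_frame(n);save(n+'5',im);np.savez(n+'5.npz',im=im,d=d,T=T)
save('s5c',cv2.resize(np.load('scene5.npz')['im'][110:270,290:450],(600,600),interpolation=cv2.INTER_CUBIC))
E
```

```text
[ 0.114935   -0.07308582 -2.23681443] 9.826791495919705
10.225 [ 0.54152222 -0.14160534  0.20501407] [ 0.26184501 -0.23490256 -2.69154846] [ 0.05122367  0.08235571 -0.06815645] 10.146588458138238
[[ 1.2e-03 -1.0e+00  1.0e-04]
 [-1.0e+00 -1.2e-03  0.0e+00]
 [-0.0e+00 -1.0e-04 -1.0e+00]]
```

View pics/wrist5.png

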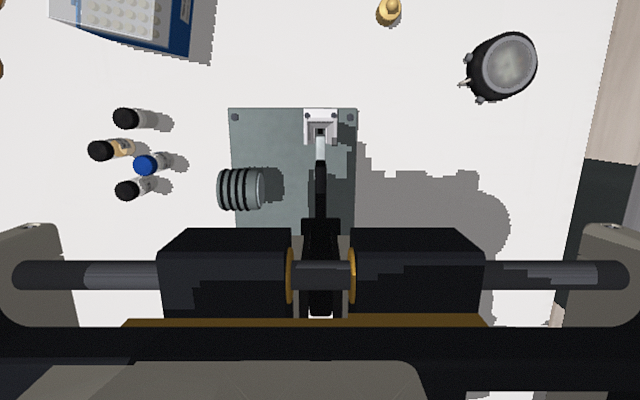

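View pics/s5c.png

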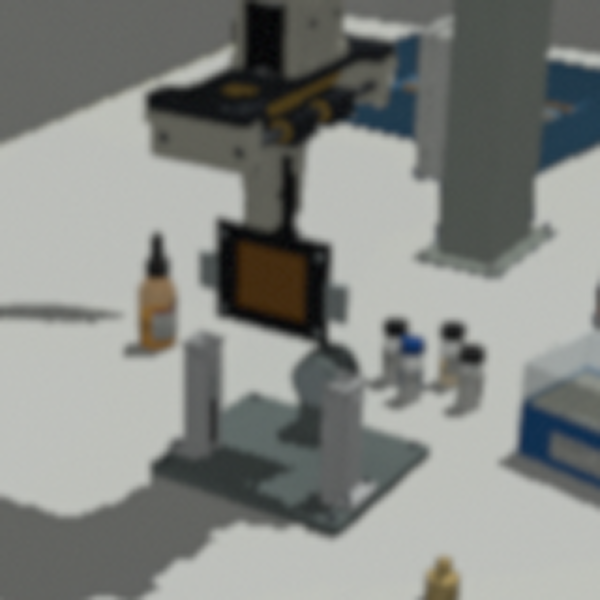

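```bash
python3 - <<'E'
from h import *
w=np.load('wrist5.npz');P=cloud('wrist',w['d'],w['T']);im=w['im'];z=P[...,2]
save('w5c',cv2.resize(im[95:235,270:370],(428,600),interpolation=cv2.INTER_NEAREST))
def rect(nm,m):
    Q=P[m];r=cv2.minAreaRect((Q[:,:2]*1000).astype(np.float32));print(nm,len(Q),np.median(Q,0).round(4),Q.min(0).round(4),Q.max(0).round(4),np.round(r[0],1),np.round(r[1],1),round(r[2],1))
box=np.zeros_like(z,bool);box[95:235,285:350]=1
rect('post',box&(z>.085)&(z<.112))
rect('ear',box&(z>.155)&(z<.185)); rect('frametop',box&(z>.19)&(z<.205));rect('flange',box&(z>.195)&(z<.26))
for v in range(125,235,8):
    m=box[v]&(z[v]>.12); 
    if m.any(): 
        Q=P[v][m]; print(v,np.where(m)[0][[0,-1]],Q[:,0].min().round(4),Q[:,0].max().round(4),Q[:,1].mean().round(4),np.median(Q[:,2]).round(4))
E
```

```text
post 704 [ 0.5412 -0.2031  0.0996] [ 0.5281 -0.2112  0.0858] [ 0.5543 -0.1899  0.1043] [ 541.2 -200.5] [26.2 21.3] 0.1
ear 274 [ 0.5409 -0.1929  0.1712] [ 0.5381 -0.2004  0.1552] [ 0.5436 -0.186   0.185 ] [ 540.9 -193.2] [ 5.5 14.4] 0.1
frametop 1077 [ 0.5406 -0.1634  0.1985] [ 0.53   -0.1866  0.1905] [ 0.5517 -0.1482  0.205 ] [ 540.8 -167.4] [38.3 21.7] 89.9
flange 1291 [ 0.5406 -0.1576  0.1988] [ 0.53   -0.1864  0.1958] [ 0.5517 -0.1482  0.2238] [ 540.8 -167.3] [38.2 21.7] 89.9
141 [316 325] 0.5382 0.5436 -0.197 0.1705
149 [316 325] 0.5382 0.5436 -0.1923 0.1704
157 [316 325] 0.5381 0.5436 -0.1875 0.1708
165 [316 325] 0.5385 0.5433 -0.1863 0.1967
173 [314 327] 0.5373 0.5444 -0.1822 0.1982
181 [315 326] 0.538 0.5438 -0.178 0.1982
189 [315 326] 0.5379 0.5438 -0.1736 0.1977
197 [315 326] 0.5379 0.5438 -0.1694 0.1984
205 [316 326] 0.5379 0.5433 -0.1648 0.1984
213 [312 326] 0.5378 0.5433 -0.1645 0.1983
221 [301 340] 0.5303 0.5515 -0.1566 0.2004
229 [285 340] 0.5302 0.5515 -0.1581 0.2144
```

View pics/w5c.png

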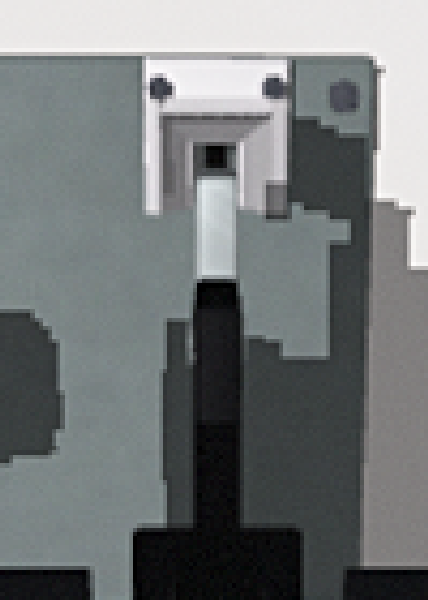

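Ear at (320,141) measures x 0.5409, slot x 0.5412; y is off by about 0.8 mm and the filter is level. I'll apply the small correction and lower into the lips first.

```bash
python3 - <<'E'
from h import *
X,Y=0.5415,-0.1430
robot.servo_line((X,Y,0.165),speed=0.08)
robot.dwell(.2); print(robot.read_t(),robot.read_position(),robot.read_force())
for zt in [.160,.155,.150,.145,.140]:
    robot.servo_line((X,Y,zt),speed=0.03); p=robot.read_position();f=robot.read_force(); print(round(robot.read_t(),2),np.round(p,4),np.round(f,2))
    if f[2]>8 or abs(f[0])>10 or abs(f[1])>10: break
E
```

```text
11.225 [ 0.54186355 -0.14300662  0.16558511] [ 0.42500856  0.67616017 -2.81960492]
11.54 [ 0.5413 -0.143   0.1597] [-0.14 -0.1  -2.8 ]
11.86 [ 0.5413 -0.143   0.1547] [ 0.42  0.93 -1.95]
12.18 [ 0.5413 -0.143   0.1497] [-1.11 -0.54 -2.09]
12.49 [ 0.5413 -0.143   0.1447] [ 0.45 -0.38 -2.68]
12.81 [ 0.5413 -0.143   0.1397] [-0.05 -0.44 -2.48]
```

```bash
python3 - <<'E'
from h import *
X,Y=0.5415,-0.1425
zt=.140
while zt>.119:
    zt-=.0015
    robot.servo_line((X,Y,zt),speed=0.015); p=robot.read_position();f=np.mean([robot.read_force() for _ in range(3)],0); print(round(robot.read_t(),2),round(zt,4),np.round(p,4),np.round(f,2))
    if f[2]>12: break
E
```

```text
13.07 0.1385 [ 0.5415 -0.1425  0.1385] [ 0.4  -0.29 -2.64]
13.32 0.137 [ 0.5414 -0.1425  0.1369] [ 0.2  -0.07 -2.62]
13.57 0.1355 [ 0.5414 -0.1425  0.1354] [-0.12 -0.25 -2.78]
13.82 0.134 [ 0.5414 -0.1425  0.1339] [ 0.48 -0.1  -1.63]
14.07 0.1325 [ 0.5414 -0.1425  0.1324] [ 0.05  0.61 -2.84]
14.32 0.131 [ 0.5414 -0.1425  0.1309] [-0.85  0.64 -2.84]
14.57 0.1295 [ 0.5414 -0.1425  0.1294] [-0.42  0.1  -1.9 ]
14.82 0.128 [ 0.5415 -0.1425  0.1279] [ 0.82 -1.37 -2.05]
15.07 0.1265 [ 0.5416 -0.1425  0.1265] [ 0.49  0.25 -1.52]
15.32 0.125 [ 0.5418 -0.1425  0.125 ] [ 0.84 -0.96 -2.99]
15.57 0.1235 [ 0.5418 -0.1426  0.1238] [ 1.71 -0.15  1.35]
15.82 0.122 [ 0.5419 -0.1427  0.1228] [-0.69  0.54  5.5 ]
16.07 0.1205 [ 0.542  -0.1427  0.1214] [ 0.12 -0.1   7.03]
16.32 0.119 [ 0.5419 -0.1428  0.1198] [-0.21  0.14  6.1 ]
```

Clip drag of about 9 N starts at TCP 0.123. I continue in 0.5 mm steps to find the firm stop.

```bash
python3 - <<'E'
from h import *
X,Y=0.5413,-0.1424
zt=.119
while zt>.0925:
    zt-=.0005
    robot.servo_line((X,Y,zt),speed=0.008); p=robot.read_position();f=np.mean([robot.read_force() for _ in range(4)],0); print(round(robot.read_t(),2),round(zt,4),np.round(p,4),np.round(f,2))
    if f[2]>16 or robot.read_t()>36: break
E
```

```text
16.57 0.1185 [ 0.5419 -0.1427  0.1195] [ 0.01 -0.5   6.05]
16.82 0.118 [ 0.5419 -0.1427  0.119 ] [-0.04  0.36  6.91]
17.07 0.1175 [ 0.542  -0.1427  0.1186] [-0.12 -0.61  7.53]
17.32 0.117 [ 0.542  -0.1427  0.118 ] [-0.05 -0.32  6.55]
17.57 0.1165 [ 0.542  -0.1427  0.1176] [-1.33  0.05  7.47]
17.82 0.116 [ 0.542  -0.1426  0.117 ] [-1.34  0.17  7.95]
18.07 0.1155 [ 0.542  -0.1426  0.1165] [-1.15  0.05  6.7 ]
18.32 0.115 [ 0.542  -0.1427  0.1161] [-0.81 -0.44  7.24]
18.57 0.1145 [ 0.5419 -0.1427  0.1155] [-1.36 -0.19  7.11]
18.82 0.114 [ 0.542  -0.1426  0.115 ] [-1.35  0.    6.47]
19.07 0.1135 [ 0.542  -0.1426  0.1145] [-0.17 -0.36  7.08]
19.32 0.113 [ 0.5421 -0.1427  0.1142] [-0.18 -0.42  7.96]
19.57 0.1125 [ 0.5421 -0.1427  0.1141] [-1.65 -0.07 11.06]
19.82 0.112 [ 0.5422 -0.1427  0.1141] [-3.79  0.45 15.68]
20.07 0.1115 [ 0.5422 -0.1427  0.1141] [-4.82  0.46 19.41]
```

```bash
python3 - <<'E'
from h import *
robot.servo_line((0.5420,-0.1426,0.1110),speed=0.008); print(robot.read_position(),robot.read_force(),robot.read_ft_torque(),robot.read_t())
T=cam2world('wrist');im,d=robot.grab_frame('wrist');save('w6',im);P=cloud('wrist',d,T);z=P[...,2]
np.savez('w6.npz',im=im,d=d,T=T)
save('w6c',cv2.resize(im[95:235,270:370],(428,600),interpolation=cv2.INTER_NEAREST))
for v in range(100,235,6): print(v,[tuple(P[v,u].round(4)) for u in (316,320,324)])
im,d=robot.grab_frame('scene');save('s6c',cv2.resize(im[150:270,310:430],(600,600),interpolation=cv2.INTER_CUBIC))
E
```

```text
[ 0.54244999 -0.14275596  0.11401895] [-8.12392071  5.17964369 24.31701323] [ 1.60478324e+00  3.42141662e+00 -5.36157317e-04] 20.325
100 [(np.float64(0.5456), np.float64(-0.226), np.float64(-0.0007)), (np.float64(0.5424), np.float64(-0.2258), np.float64(0.0014)), (np.float64(0.5391), np.float64(-0.2259), np.float64(0.0001))]
106 [(np.float64(0.5454), np.float64(-0.2206), np.float64(0.0176)), (np.float64(0.5423), np.float64(-0.2206), np.float64(0.0167)), (np.float64(0.5392), np.float64(-0.2206), np.float64(0.0157))]
112 [(np.float64(0.5454), np.float64(-0.2161), np.float64(0.0172)), (np.float64(0.5423), np.float64(-0.2161), np.float64(0.0166)), (np.float64(0.5392), np.float64(-0.2162), np.float64(0.0157))]
118 [(np.float64(0.5454), np.float64(-0.2116), np.float64(0.0161)), (np.float64(0.5423), np.float64(-0.2116), np.float64(0.0167)), (np.float64(0.5392), np.float64(-0.2116), np.float64(0.0173))]
124 [(np.float64(0.5442), np.float64(-0.2084), np.float64(0.1016)), (np.float64(0.5421), np.float64(-0.2085), np.float64(0.1024)), (np.float64(0.54), np.float64(-0.2084), np.float64(0.1014))]
[... 2763 characters left out ...]
.float64(0.5421), np.float64(-0.1607), np.float64(0.1066)), (np.float64(0.5399), np.float64(-0.1608), np.float64(0.1068))]
220 [(np.float64(0.5442), np.float64(-0.1583), np.float64(0.1098)), (np.float64(0.5421), np.float64(-0.1587), np.float64(0.1109)), (np.float64(0.5399), np.float64(-0.1584), np.float64(0.1101))]
226 [(np.float64(0.5441), np.float64(-0.1582), np.float64(0.1194)), (np.float64(0.542), np.float64(-0.1582), np.float64(0.1192)), (np.float64(0.54), np.float64(-0.1587), np.float64(0.1207))]
232 [(np.float64(0.5439), np.float64(-0.1586), np.float64(0.1291)), (np.float64(0.542), np.float64(-0.1585), np.float64(0.1289)), (np.float64(0.5401), np.float64(-0.1587), np.float64(0.1295))]
```

View pics/w6.png

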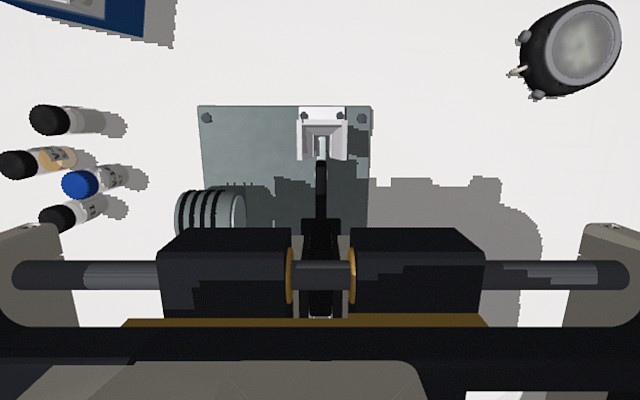

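View pics/s6c.png

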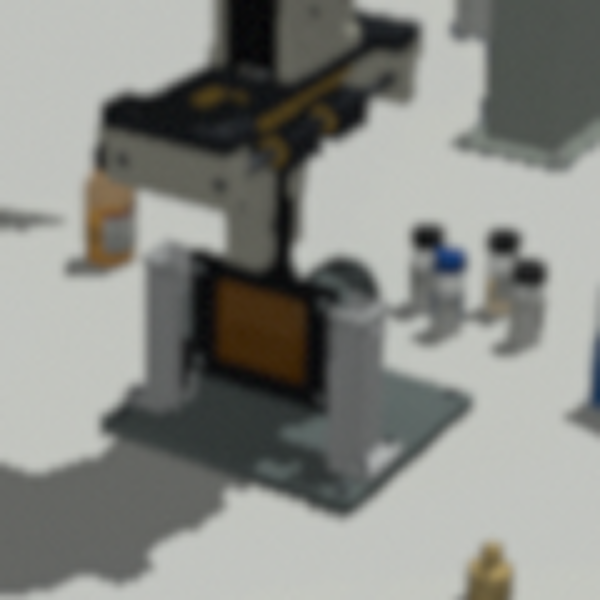

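```bash
python3 - <<'E'
from h import *
w=np.load('w6.npz');P=cloud('wrist',w['d'],w['T']);z=P[...,2]
for v in (139,145,151): print(v,[(u,P[v,u,0].round(4),z[v,u].round(3)) for u in range(294,350,1) if z[v,u]>.03 and (z[v,u]<.2)][::2])
for x,zt in [(.5424,.1130),(.5424,.1122)]:
    robot.servo_line((x,-0.1427,zt),speed=0.008);robot.dwell(.15); print(robot.read_position(),np.mean([robot.read_force() for _ in range(4)],0),robot.read_ft_torque(),robot.read_t())
E
```

```text
139 [(297, np.float64(0.5544), np.float64(0.1)), (299, np.float64(0.5532), np.float64(0.102)), (301, np.float64(0.5522), np.float64(0.101)), (303, np.float64(0.5512), np.float64(0.1)), (305, np.float64(0.5503), np.float64(0.098)), (307, np.float64(0.5492), np.float64(0.096)), (309, np.float64(0.5482), np.float64(0.094)), (311, np.float64(0.5472), np.float64(0.092)), (313, np.float64(0.5461), np.float64(0.09)), (315, np.float64(0.5454), np.float64(0.067)), (317, np.float64(0.5439), np.float64(0.081)), (319, np.float64(0.5428), np.float64(0.081)), (321, np.float64(0.5416), np.float64(0.081)), (323, np.float64(0.5404), np.float64(0.079)), (325, np.float64(0.5392), np.float64(0.078)), (327, np.float64(0.5377), np.float64(0.066)), (329, np.float64(0.5366), np.float64(0.072)), (331, np.float64(0.5359), np.float64(0.091)), (333, np.float64(0.5349), np.float64(0.093)), (335, np.float64(0.5338), np.float64(0.094)), (337, np.float64(0.5329), np.float64(0.097)), (339, np.float64(0.5319), np.float64(0.099)), (341, np.float64(0.5309), np.float64(0.101)), (343, np.float64(0.5299), np.float64(0.101
[... 1792 characters left out ...]
8)), (325, np.float64(0.5391), np.float64(0.08)), (330, np.float64(0.5364), np.float64(0.09)), (332, np.float64(0.5353), np.float64(0.09)), (334, np.float64(0.5343), np.float64(0.094)), (336, np.float64(0.5333), np.float64(0.097)), (338, np.float64(0.5323), np.float64(0.098)), (340, np.float64(0.5313), np.float64(0.1)), (342, np.float64(0.5304), np.float64(0.102)), (344, np.float64(0.5293), np.float64(0.102)), (346, np.float64(0.5282), np.float64(0.102))]
[ 0.54231147 -0.14273701  0.11409314] [-3.18941988  1.42151443 11.36975738] [0.74557118 1.54569587 0.00693939] 20.9833
[ 0.54243479 -0.14274756  0.11407114] [-4.66716517  3.50933232 16.76240933] [ 1.29515045  2.4299572  -0.0239852 ] 21.3833
```

View pics/w6c.png

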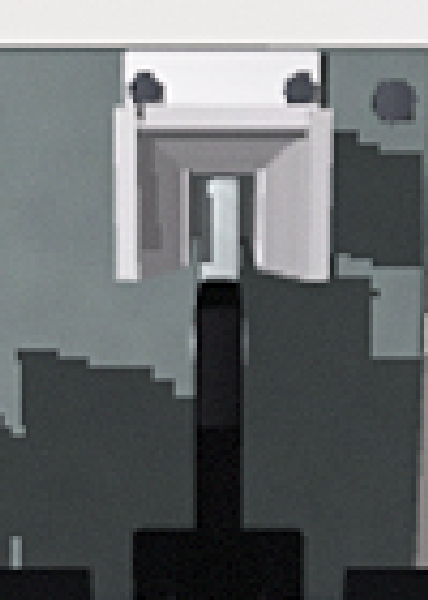

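The stop is firm at TCP z 0.1141, lower edge about 32 mm, which is within the range. To rule out a jam, I'll lift 3 mm, recentre, and feel again.

```bash
python3 - <<'E'
from h import *
def rd(): print(round(robot.read_t(),2),np.round(robot.read_position(),4),np.mean([robot.read_force() for _ in range(4)],0).round(2))
robot.servo_line((.5410,-.1420,.1180),speed=0.015); rd()
zt=.1155
robot.servo_line((.5408,-.1420,zt),speed=0.015); rd()
while zt>.110:
    zt-=.0005
    robot.servo_line((.5408,-.1420,zt),speed=0.008); rd()
    if robot.read_force()[2]>18: break
E
```

```text
21.93 [ 0.5412 -0.1418  0.1175] [  5.13   0.43 -10.35]
22.25 [ 0.5414 -0.1421  0.1166] [1.81 0.91 3.33]
22.5 [ 0.5415 -0.1422  0.1162] [1.06 0.68 6.85]
22.75 [ 0.5415 -0.1422  0.1158] [-0.24  1.14  6.7 ]
23.0 [ 0.5415 -0.1423  0.1153] [0.69 0.63 6.67]
23.25 [ 0.5415 -0.1423  0.1148] [0.02 0.87 6.23]
23.5 [ 0.5415 -0.1423  0.1144] [1.06 0.05 7.09]
23.75 [ 0.5417 -0.1424  0.1141] [1.62 1.02 8.29]
24.0 [ 0.5417 -0.1424  0.1141] [-0.82  2.23 12.5 ]
24.25 [ 0.5417 -0.1424  0.114 ] [-2.22  1.7  16.17]
24.5 [ 0.5418 -0.1424  0.114 ] [-3.27  3.73 21.1 ]
```

The stop repeats at 0.1140. I'll relieve the force, release, back off and check.

```bash
python3 - <<'E'
from h import *
robot.servo_line((.5416,-.1424,.1133),speed=0.01); print(robot.read_position(),robot.read_force())
robot.move_gripper(0.4); robot.dwell(.2)
print(robot.read_position(),robot.read_force(),robot.read_grip_width()*88)
robot.servo_line((.5416,-.1424,.19),speed=0.08)
robot.servo_line((.5416,-.08,.27),speed=0.15); robot.dwell(.2)
print(robot.read_t(),robot.read_force())
T=cam2world('wrist');im,d=robot.grab_frame('wrist');save('w7',im);P=cloud('wrist',d,T);z=P[...,2]
save('w7c',cv2.resize(im[40:230,220:400],(568,600),interpolation=cv2.INTER_NEAREST))
def rect(nm,m):
    Q=P[m];r=cv2.minAreaRect((Q[:,:2]*1000).astype(np.float32));print(nm,len(Q),np.median(Q,0).round(4),np.round(r[0],1),np.round(r[1],1),round(r[2],1))
box=np.zeros_like(z,bool);box[20:225,285:350]=1
box&=(P[...,0]<.556)&(P[...,0]>.527)
rect('tab',box&(z>.13)&(z<.16)); 
fr=box&(abs(P[...,1]+.142)<.045)&(z>.102)&(z<.113);rect('frametop',fr)
Q=P[fr];print('slope z vs y',np.polyfit(Q[:,1],Q[:,2],1))
rect('tab+frame low',box&(abs(P[...,1]+.142)<.045)&(z>.05)&(z<.16))
rect('posts',box&(abs(P[...,1]+.142)>.047)&(z>.09)&(z<.106))
im,d=robot.grab_frame('scene');save('s7c',cv2.resize(im[150:290,220:430],(800,533),interpolation=cv2.INTER_CUBIC))
E
```

```text
[ 0.54172923 -0.14240141  0.11409189] [-0.3390004   3.01143246  9.21757883]
[ 0.54159156 -0.14238704  0.11330279] [-0.59968892  1.07786094  0.14300217] 35.0873976335139
27.9 [ 0.38634127  0.55393606 -0.01551875]
tab 450 [ 0.5406 -0.1427  0.1502] [ 541.  -142.1] [30.7  9.5] 89.9
frametop 679 [ 0.5406 -0.1446  0.1078] [ 540.6 -142.6] [88.9 21.5] 89.5
slope z vs y [0.00042452 0.10782401]
tab+frame low 1145 [ 0.5406 -0.1436  0.1086] [ 540.6 -142.6] [88.9 21.5] 89.5
posts 985 [ 0.5414 -0.1929  0.0994] [ 540.9 -142.2] [137.5  26.5] 89.8
```

View pics/w7c.png

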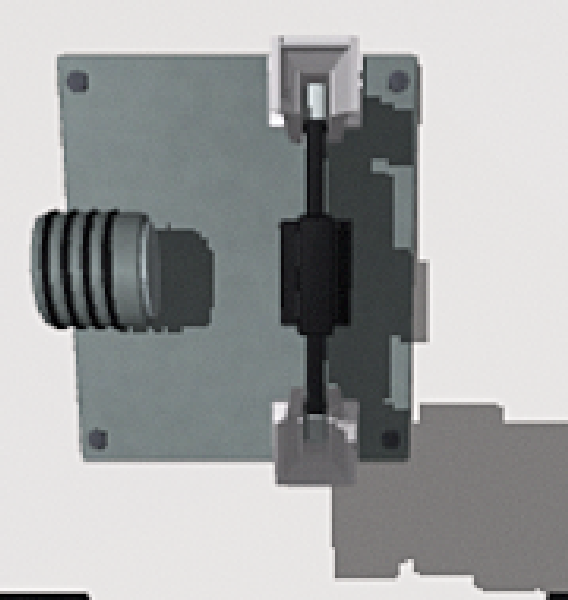

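View pics/s7c.png

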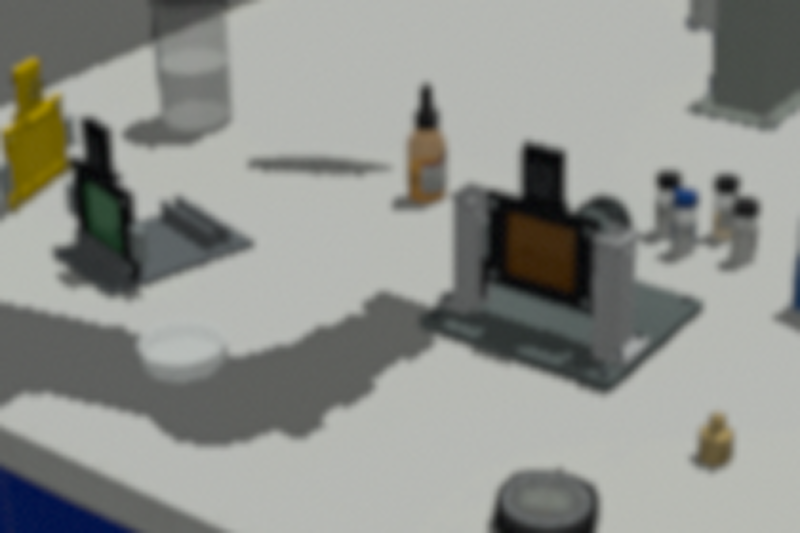

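The pictures show the filter seated between the posts. Its top edge is at 107.8 mm with a slope of 0.0004, its centre (0.5406–0.541, -0.142) matches the posts, and the tab stands over the frame, so it is upright. The green filter and the bystanders are in place. I'm handing in.

```bash
python3 - <<'E'
from h import *
robot.dwell(.2); print(robot.read_qvel(),robot.read_t()); print(robot.job_done())
E
```

```text
[ 0.12577301 -0.07139218  0.11166141  0.05317852 -0.01585512 -0.07258381] 28.2
the job is handed in; nothing more can be done
None
```

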